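# Seat a terminal block on its parallels in a bench vise

## Robot

A 7-joint arm with a two-finger parallel gripper is mounted at the origin on the work surface. World frame = base frame: x ahead of the robot, y to its left, z up, the work surface at z = 0. Lengths are in m, angles in degrees, forces in N, time in s.
With the tool pointing down it reaches from about 0.4 to 0.875 m from the base axis. Payload 4.4 kg.
Tool frame: the origin (TCP) lies at the very end of the fingers, on their centre line; the grasp point (between the pads) lies 19 mm behind it (arm.tcp_to_grasp is the distance from the TCP to the grasp point, in m); z points along the fingers, y is the line along which they close (so a half turn about z gives the same grasp; the last joint's range is limited). The gripper opens to 85 mm and grips with 20 to 120 N. Pads are 22 mm wide; open, the fingers measure 114 mm over their backs; the gripper's body (76 mm by 85 mm) begins 54 mm behind the grasp point. The pads swing forward as they close: fully open they stand 13 mm farther back than shut.
Start: joints at [-80.375, 36.005, 2.206, 86.941, -1.547, 57.084, -1.146], TCP at [0.151, 0.632, 0.231] pointing down, gripper open.
Joint ranges: [-175.42, 175.42], [-21.48, 121.26], [-71.46, 75.88], [10.55, 141.38], [-63.04, 243.04], [13.31, 113.54], [-168.57, 168.57]. Speed limits (degrees/s): [147.25, 147.25, 180, 180, 180, 180, 180].

## Interface

Orientations are given as [roll, pitch, yaw] about the fixed x, y, z axes, in that order (R = Rz(yaw) Ry(pitch) Rx(roll)).
In Python, from bench import arm gives the robot as it stands. Calls block until the motion is done:
- arm.movep(position, orientation): joint-space move of the TCP to a pose.
- arm.move_straight(position, attitude=None, max_speed=0.15, f_stop=None): straight line of the TCP; attitude=None keeps the orientation; max_speed is the mean speed in m/s. With f_stop (N) it stops when the force on the tool has changed by that much, and returns True; else False.
- arm.goto_joints(angles): joint-space move.
- arm.command_gripper(opening, grasp_force=None): finger opening in m; grasp_force is the grip in N (None keeps the last); returns when the fingers have stopped.
- arm.sleep(seconds).
- arm.solve_ik(position, orientation): joint angles nearest the present ones, or None.
- arm.state(): the state.
- arm.get_image(name): name is "side" or "top" or "wrist"; returns a dict with "image" (400x640x3 uint8, red, green, blue), "fx", "fy", "cx", "cy" (pixels), "R" (3x3) and "t" (3): a world point X has camera coordinates R X + t. Camera axes: x right, y down, z forward; pixel columns grow to the right and rows downward; lengths in m; the calibration is good to about 2 mm. A picture is of the moment at which its call begins. There is no depth.
A pose or a line that the arm cannot do raises arm.IKError and nothing moves.
- arm.finish_job(): hands the job in; it is judged then, once.
The state is a dict: "time_s": time; "joint_positions": joint angles; "joint_vel": joint speeds; "effort": joint torques, N m; "tool_pos": TCP position; "eef_rot": TCP orientation; "force": force on the tool from outside, world axes, zero at the start; "wrist_torque": the same for the moment, N m; "grip_width": finger opening in m; "grip_force": force on a finger pad.
Only numpy, scipy, OpenCV 4.12 (cv2) and the standard library are available. Lean on these libraries where they do the work, as an engineer would, in place of code of your own. Each camera call takes 0.05 s, during which the arm holds its last target. There are 200 camera calls.

## Task

The black terminal block in the blue vise has ridden up off its two steel parallels and the red-ended parallel has crept out: with the fingertips, first push it back in until its ends are even with the plain one's. Then tap or press the block down on its two grey end pads, never on the brass terminals and never hard enough to crack the moulding (25 N is plenty), until it sits level and tight on both parallels and stays so with the hand off. Finally lean a fingertip on the red end for a moment, firmly but not roughly, to prove that this parallel no longer slides, and leave everything so, the other things on the bench undisturbed.

Things in the scene. Friction and masses are not known exactly. Their poses are not given: they have to be found in the camera images.
- vise: small blue bench vise, fixed. Origin: centre of its foot, on the bench; x along the jaws, y across them, z up. Bed 80 mm wide (x), its top 40 mm above the bench. Jaws 80 mm wide (x), 28 thick, tops at 82 mm; the gap spans y = -25.5 to 25.5 mm, open at both ends (-x is towards the robot). Screw and handle at -y, out to y = -129 mm, 30 mm high. Foot 110 mm (x), 12 mm high
- block: black moulded terminal block in the jaws, 90 (x) x 50 (y) x 30 (z) mm; origin: centre of its underside, axes as the vise's. It slides up and down and rocks about y, stiffly and with no spring: it gives under 7 to 12 N at a pad. Starts 4 to 9 mm too high at its middle, tilted up to 0.05 rad. Home: level, underside 65 mm above the bench, on the parallels. Its lowest 6 mm is a firm rubber sole (1 mm per 25 N)
- pad_near (a point): to press here: centre of the grey flat pad, 20 (x) x 44 (y) mm, on the block's top at its -x end, 34 mm from the middle, 30 mm above the underside. Once the block meets the parallels the force rises steeply; pressing each pad in turn to about 20 N, twice, wedges it tight, and it keeps pressing on the parallels when let go. Over 28 N cracks it
- pad_far (a point): to press here: the same pad at the block's +x end
- terminals: four brass terminals in the middle of the block's top, 38 (x) x 46 (y) mm, standing 10 mm above the pads; origin: centre of their underside, on the block's top face. Not to be pressed
- parallel_red: ground steel parallel with a red end, 110 (x) x 8 (y) x 25 (z) mm, 0.17 kg, standing on the vise bed beside either jaw, running under the block. Origin: centre of its underside, x along it as the vise's. Starts crept out 16 to 26 mm towards -x; with the block up it slides under about 1 N. Evened, it sticks out 15 mm past the jaws and 10 mm past the block at each end. Never over 16 N on it
- red_end (a point): centre of that parallel's red-painted (14 mm long) -x end face, 12.5 mm above the vise bed; push here along the parallel. For the last check lean on it with about 4 N: a tight parallel holds that, a loose one slides under 1 to 2 N
- parallel_plain: the plain steel parallel of the same size, standing beside the other jaw, centred in the vise to 2 mm
- spare: a spare ground steel parallel, 110 x 8 x 25 mm, with a yellow painted end, standing on the bench (right of the vise); bystander. Origin: middle of its underside
- cleaner: red spray can, 58 mm across, 190 mm tall, standing on the left; bystander. Origin: middle of its underside
- spool: aluminium solder spool, 54 mm across, 42 mm tall; bystander. Origin: middle of its underside
- flux: red round jar, 52 mm across, 58 mm tall; bystander. Origin: middle of its underside
- pliers: pliers with one orange and one blue handle, about 150 x 62 mm, lying flat; bystander. Origin: near its middle
- brush: small bench brush lying flat; bystander. Origin: near its middle
- meter: loose green meter circuit board, 120 x 90 mm, 22 mm tall, with grey display and brass terminals; bystander. Origin: middle of its underside
Not all that is in view belongs to the job. Leave any orange look-alike of the vise alone.

How it is judged:
By the outcome, as a careful person would: the job done as asked, in the order asked, and still so for the second after the job is handed in, with the robot touching nothing.
It also fails if it takes over 67 s, if anything falls off the work surface, if the arm or the gripper's body presses on something with over 40 N, if the wrist force passes 120 N, or if a joint passes its speed limit or range.

## Working session

There is one attempt and no reset: what is moved stays moved. The work goes in short steps, each a Python script; the robot and the scene stay as the last script left them, time stands still between calls to the robot, and variables do not carry over. Pictures are saved under pics/ and viewed, at most 10 in all, crops included, and the job is handed in when it is done.

```bash
mkdir -p pics; ls
python3 - <<'E'
from bench import arm
import cv2,numpy as np
for n in("top","side"):
    d=arm.get_image(n); cv2.imwrite(f"pics/{n}0.png",d["image"][:,:,::-1]); print(n,d["fx"],d["cx"],d["cy"],np.round(-d["R"].T@d["t"],3),np.round(d["R"],3).tolist())
s=arm.state();print(s["time_s"],s["tool_pos"],s["eef_rot"],s["force"])
E
```

```text
pics
top 508.91532275086274 320.2318840227585 198.02758638678645 [ 0.207 -0.014  1.382] [[0.084, -0.996, 0.006], [-0.975, -0.083, -0.208], [0.208, 0.011, -0.978]]
side 383.3967681894754 321.09708238505067 194.57184734312065 [0.382 0.823 0.825] [[-0.996, -0.091, -0.009], [-0.052, 0.644, -0.763], [0.075, -0.759, -0.647]]
0.1 [0.1504453  0.63175065 0.23047909] [-1.79899758e+02  8.61833377e-04  1.66603154e+02] [-0.9591893   0.11723496  0.47576174]
```

View pics/top0.png

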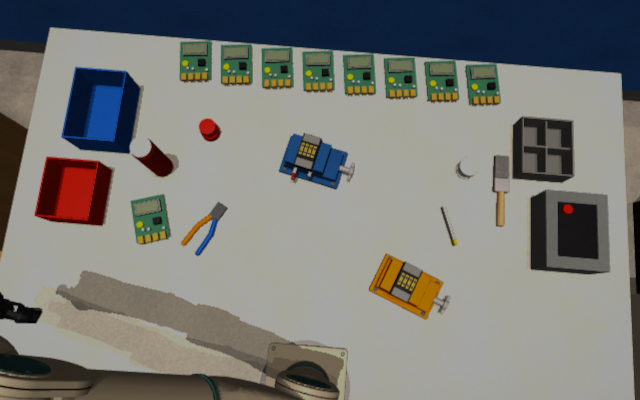

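View pics/side0.png

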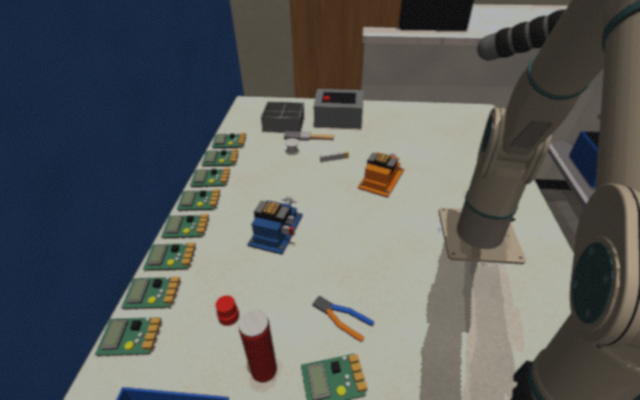

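The blue vise is at top (315,160) and side (275,225). Things that could be mistaken for it or for the red end:
- the orange look-alike vise at top (407,286)
- the red flux jar at (209,130)
- the red can at (155,160)
- the spare parallel at (449,226), which has a yellow end

I choose the blue vise, with the red end at top (294,176), and check it in a close crop.

Run:
```python
import cv2,numpy as np
t=cv2.imread("pics/top0.png")[120:200,270:370]; s=cv2.imread("pics/side0.png")[185:260,235:315]
a=cv2.resize(t,None,fx=7.5,fy=7.5,interpolation=cv2.INTER_CUBIC)
cv2.imwrite("pics/c0.png",np.clip(a.astype(float)*1.5,0,255).astype(np.uint8))
```

```text
(no output)
```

View pics/c0.png

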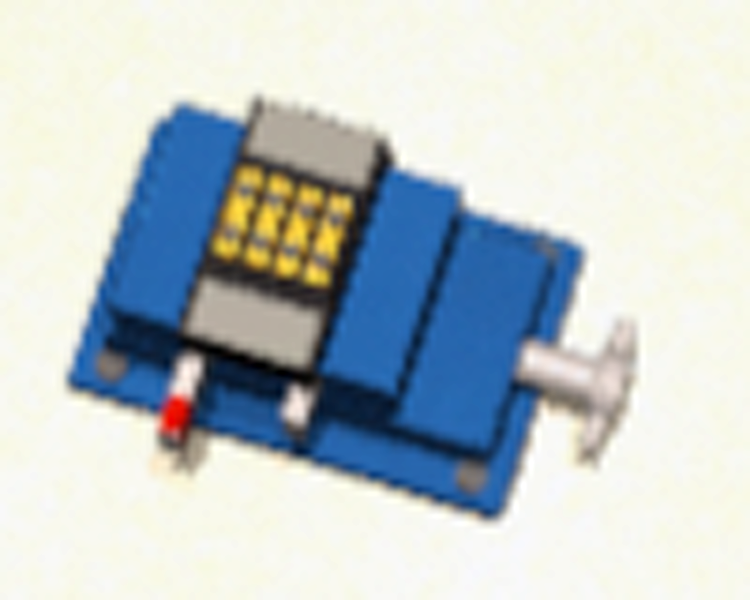

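Crop check: the vise is blue. The red end is at crop (175,412), on the parallel by the +y (left) jaw; the plain end is at (297,410). Next I fit the vise pose from the jaw and foot corners.

```bash
cat > h.py <<'E'
from bench import arm
import cv2,numpy as np
from scipy.optimize import least_squares
from scipy.spatial.transform import Rotation as Ro
def proj(d,X):
    c=np.atleast_2d(X)@d["R"].T+d["t"]
    return np.c_[d["fx"]*c[:,0]/c[:,2]+d["cx"],d["fy"]*c[:,1]/c[:,2]+d["cy"]]
def ray(d,u,v,z):
    r=d["R"].T@np.array([(u-d["cx"])/d["fx"],(v-d["cy"])/d["fy"],1]);o=-d["R"].T@d["t"]
    return o+r*(z-o[2])/r[2]
def W(p,v):  # vise -> world, p=x,y,yaw(rad)
    v=np.atleast_2d(v);c,s=np.cos(p[2]),np.sin(p[2])
    return np.c_[p[0]+c*v[:,0]-s*v[:,1],p[1]+s*v[:,0]+c*v[:,1],v[:,2]]
def V(p,w): c,s=np.cos(p[2]),np.sin(p[2]);d=np.array(w[:2])-p[:2];return np.array([c*d[0]+s*d[1],-s*d[0]+c*d[1],w[2]])
def snap(n,f,crop=None,k=1,g=1.4):
    d=arm.get_image(n);i=d["image"][:,:,::-1]
    if crop: u,v,w,h=crop;i=i[v:v+h,u:u+w]
    i=cv2.resize(i,None,fx=k,fy=k,interpolation=cv2.INTER_CUBIC)
    cv2.imwrite(f"pics/{f}.png",np.clip(i*g,0,255).astype(np.uint8));return d
def tool(yaw,tilt=0):  # world rotation: z down (leaning so that z gets +vise x), tool y along vise y
    R=Ro.from_euler("z",yaw)*Ro.from_euler("y",-tilt,degrees=True)*Ro.from_euler("x",180,degrees=True)
    return R.as_euler("xyz",degrees=True)
E
python3 - <<'E'
from h import *
d=arm.get_image("top")
o=np.array([[108,305],[180,103],[395,388],[462,188],[70,382]])
uv=(o+.5)/7.5-.5+[270,120]
m=np.array([[-40,53.5,82],[40,53.5,82],[-40,-53.5,82],[40,-53.5,82]])/1e3
f=lambda p:(proj(d,W(p,m))-uv[:4]).ravel()
r=least_squares(f,[.65,0,0]);print(r.x,np.degrees(r.x[2]),np.round(r.fun,1))
p=r.x
for n,q in(("red",(175,430)),("plain",(295,420))):
    q=(np.array(q)+.5)/7.5-.5+[270,120]; print(n,V(p,ray(d,*q,.0525)))
w=arm.get_image("wrist");s=arm.state()
T=Ro.from_euler("xyz",s["eef_rot"],degrees=True).as_matrix()
print("cam in tool",T.T@(-w["R"].T@w["t"]-s["tool_pos"]),np.round(T.T@w["R"].T,2).tolist(),w["fx"])
for t in(0,15,30,45):
    print(t,tool(p[2],t),Ro.from_euler("xyz",tool(p[2],t),degrees=True).as_matrix()[:,2].round(2),*[None if (j:=arm.solve_ik(W(p,[x,.0215,z])[0],tool(p[2],t))) is None else np.round(j) for x,z in((-.2,.2),(-.09,.052),(-.055,.052),(.034,.11))])
E
```

```text
[ 0.60427521  0.04512523 -0.21939832] -12.570598033036624 [-0.   0.  -0.3 -0.4  0.2  0.7  0.2 -0.3]
red [-0.06940671  0.02033214  0.0525    ]
plain [-0.05292713 -0.01966267  0.0525    ]
cam in tool [ 0.06861808  0.00035931 -0.14300285] [[0.0, -0.96, -0.27], [1.0, 0.0, -0.0], [0.0, -0.27, 0.96]] 312.49525689600983
0 [180.           0.         -12.57059803] [-0. -0. -1.] [-53.  28.  49. 123. -32.  42. -85.] [-35.  48.  36. 115. -51.  34. -66.] [-35.  51.  41. 110. -53.  40. -65.] [-32.  52.  45.  95. -44.  53. -72.]
15 [180.         -15.         -12.57059803] [ 0.25 -0.06 -0.97] [-59.  22.  45. 135. -25.  18. -98.] [ -4.  41. -19. 127.  90.  20. 152.] [ 17.  51. -50. 122.  87.  44. 162.] [-38.  48.  46. 109. -61.  32. -58.]
30 [180.         -30.         -12.57059803] [ 0.49 -0.11 -0.87] None [  3.  50. -40. 138. 120.  53. 118.] [ -1.  47. -29. 134. 123.  43. 118.] [-16.  39.   2. 121. 120.  14. 124.]
45 [180.         -45.         -12.57059803] [ 0.69 -0.15 -0.71] None None None [  7.  50. -40. 131. 128.  61. 122.]
```

```bash
cat >> h.py <<'E'
P=np.array([0.60427521,0.04512523,-0.21939832])
Y=P[2]+np.pi
def toolR(tilt=0): # tool x toward -vise x (camera on robot side); tilt>0 leans fingertips forward
    return (Ro.from_euler("z",P[2])*Ro.from_euler("y",-tilt,degrees=True)*Ro.from_euler("z",180,degrees=True)*Ro.from_euler("x",180,degrees=True)).as_euler("xyz",degrees=True)
E
python3 - <<'E'
from h import *
for t in(0,10):
  for v in((-.12,0,.13),(-.1,.0215,.05),(-.055,.0215,.05),(-.034,0,.12),(.034,0,.1)):
    j=arm.solve_ik(W(P,v)[0],toolR(t));print(t,v,None if j is None else np.round(j))
s=arm.state()
x=np.array(s["tool_pos"]);x[2]=.3
arm.move_straight(x,max_speed=.3)
arm.movep(W(P,[-.12,0,.2])[0],toolR())
arm.move_straight(W(P,[-.12,0,.13])[0],max_speed=.15)
d=snap("wrist","w1",(120,0,400,300),2)
s=arm.state();print(s["time_s"],s["tool_pos"],s["joint_positions"],s["force"])
np.savez("w1.npz",**{k:d[k] for k in("R","t","fx","fy","cx","cy")})
E
```

```text
0 (-0.12, 0, 0.13) [-13.  32.   2. 117.  -2.  30.  68.]
0 (-0.1, 0.0215, 0.05) [-12.  42.  -1. 116.   2.  22.  63.]
0 (-0.055, 0.0215, 0.05) [-10.  44.  -1. 109.   2.  27.  65.]
0 (-0.034, 0, 0.12) [ -9.  38.   1. 105.  -1.  37.  71.]
0 (0.034, 0, 0.1) [-6. 44.  1. 95. -1. 41. 72.]
10 (-0.12, 0, 0.13) [-18.  30.   4. 126.   9.  16.  55.]
10 (-0.1, 0.0215, 0.05) [ -3.  41. -19. 124.  68.  19.  -5.]
10 (-0.055, 0.0215, 0.05) [ -8.  42.  -8. 118.  42.  15.  24.]
10 (-0.034, 0, 0.12) [-12.  35.   3. 114.   6.  21.  62.]
10 (0.034, 0, 0.1) [ -9.  41.   1. 105.   6.  25.  65.]
3.6 [0.48790497 0.07151262 0.13074982] [-18.24184419  32.5328117    9.66800042 117.47817521 -10.20202987
  30.66799489  76.16756146] [ 0.55199141  0.97425891 -0.26540261]
```

View pics/w1.png

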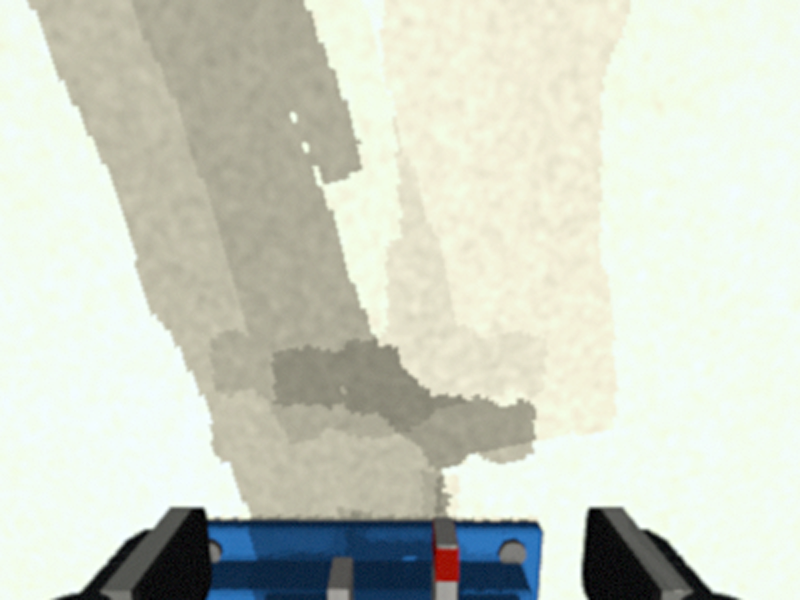

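The ends show at crop rows 520–547 (red, col 445) and 558–575 (plain, col 341). I compute both, and take the lower part of the frame enlarged for precision.

Run:
```python
from h import *
d=dict(np.load("w1.npz"))
g=lambda c,r:((c+.5)/2-.5+120,(r+.5)/2-.5)
for n,c,r,z in(("red bot",445,518,.04),("red top",445,547,.065),("pl bot",341,558,.04),("pl top",341,575,.065),("foot corner L",542,521,.012)):
    print(n,np.round(V(P,ray(d,*g(c,r),z))*1e3,1))
arm.move_straight(W(P,[-.125,0,.10])[0]);s=arm.state();print(s["tool_pos"],V(P,s["tool_pos"]))
d=snap("wrist","w2",(235,250,200,150),4)
np.savez("w2.npz",**{k:d[k] for k in("R","t","fx","fy","cx","cy")})
```

```text
red bot [-76.4  20.7  40. ]
red top [-76.7  18.8  65. ]
pl bot [-58.3 -22.2  40. ]
pl top [-65.1 -19.9  65. ]
foot corner L [-61.5  67.5  12. ]
[0.48241201 0.07234917 0.10046608] [-1.24867046e-01  4.87426696e-05  1.00466076e-01]
```

View pics/w2.png

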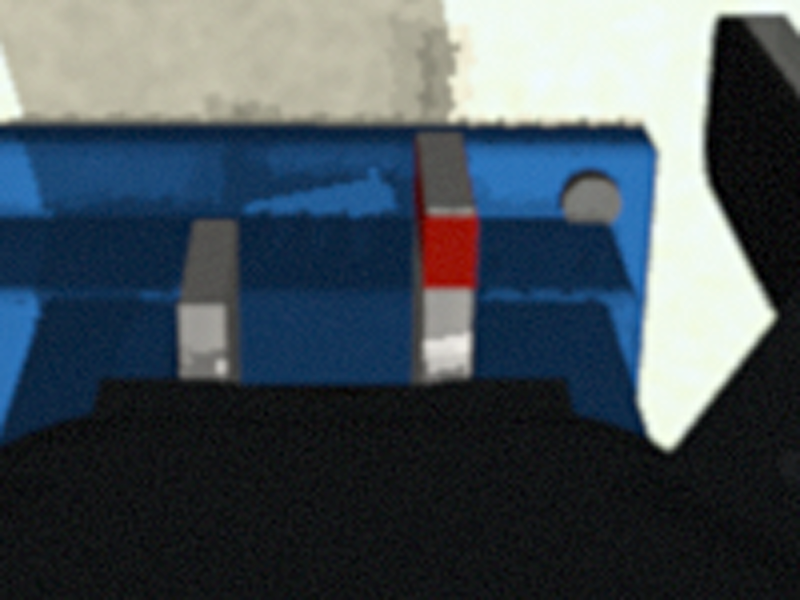

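Both ends are clear. Red end face: top edge row 212, bottom row 134, cols 425–477. Plain end face: top edge row 303, bottom row 220, cols 178–227. Next I close the fingers and go to the red end.

Run:
```python
from h import *
d=dict(np.load("w2.npz"))
g=lambda c,r:((c+.5)/4-.5+235,(r+.5)/4-.5+250)
o={}
for n,c,r,z in(("red bot",440,134,.04),("red top",450,212,.065),("pl bot",216,220,.04),("pl top",203,303,.065),("foot",655,152,.012)):
    o[n]=V(P,ray(d,*g(c,r),z))*1e3;print(n,np.round(o[n],1))
arm.command_gripper(0)
s=arm.state();print(s["time_s"],V(P,s["tool_pos"]),s["grip_width"],s["force"])
y=o["red top"][1]/1e3
arm.move_straight(W(P,[-.125,y,.10])[0])
arm.move_straight(W(P,[-.125,y,.051])[0])
a=np.array(arm.state()["force"])
arm.sleep(.2);b=np.array(arm.state()["force"]);print(a,b)
hit=arm.move_straight(W(P,[-.075,y,.051])[0],max_speed=.02,f_stop=1.2)
s=arm.state();print(hit,s["time_s"],V(P,s["tool_pos"]),s["force"])
snap("wrist","w3",(235,250,200,150),4)
```

```text
red bot [-76.6  20.   40. ]
red top [-76.8  19.5  65. ]
pl bot [-58.7 -21.3  40. ]
pl top [-59.5 -21.2  65. ]
foot [-56.4  67.5  12. ]
4.7667 [-1.25029682e-01 -1.21723312e-05  9.99632904e-02] -0.00012235960192752312 [ 0.32208059  0.50234847 -0.26007848]
[-0.06774534 -0.34241067  0.58055185] [-0.41520059  0.76915292 -0.09049168]
True 7.4583 [-0.08664636  0.01933708  0.05065434] [ 0.72182491 -0.71185248 -0.17279947]
```

View pics/w3.png

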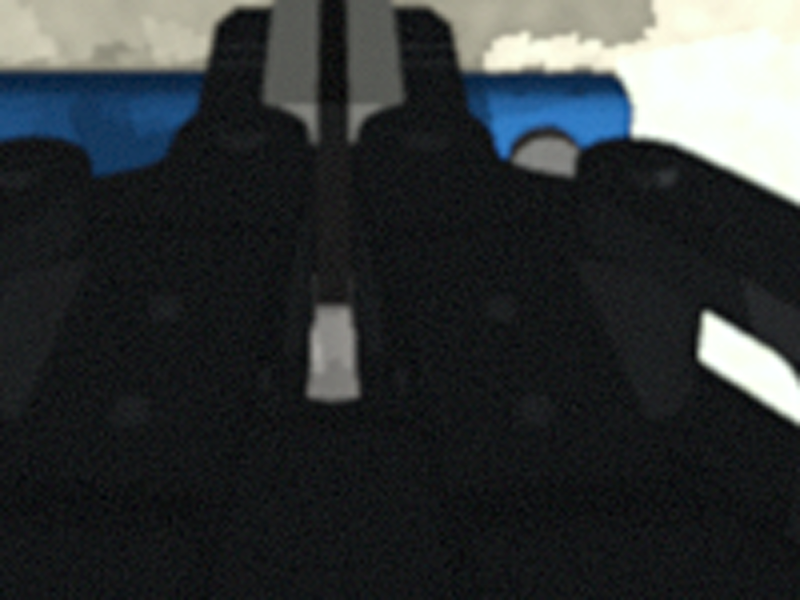

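The image shows the closed fingertips over the red end, with the force trace ambiguous at the 1 N level. I push about 15 mm, then look again for the remainder.

```bash
cat >> h.py <<'E'
def look(f):
    arm.command_gripper(.085)
    arm.move_straight(W(P,[-.125,0,.10])[0],toolR(),max_speed=.12);arm.sleep(.2)
    d=snap("wrist",f,(235,250,200,150),4);np.savez(f+".npz",**{k:d[k] for k in("R","t","fx","fy","cx","cy")})
def fmean(n=8):
    a=[]
    for _ in range(n): a.append(arm.state()["force"]);arm.sleep(.02)
    return np.mean(a,0)
E
python3 - <<'E'
from h import *
for x in(-.083,-.0715):
    h=arm.move_straight(W(P,[x,.0195,.051])[0],max_speed=.02,f_stop=6)
    print(h,V(P,arm.state()["tool_pos"]),fmean())
arm.move_straight(W(P,[-.125,.0195,.051])[0])
print(fmean())
look("w4");print(arm.state()["time_s"])
E
```

```text
False [-0.0828134   0.01950112  0.05094093] [-0.58217777 -0.15738547 -0.23496658]
False [-0.07121335  0.01948717  0.05102976] [ 0.32673798  0.22759653 -0.17945788]
[ 0.23906388 -0.0825874   0.14780514]
11.1333
```

View pics/w4.png

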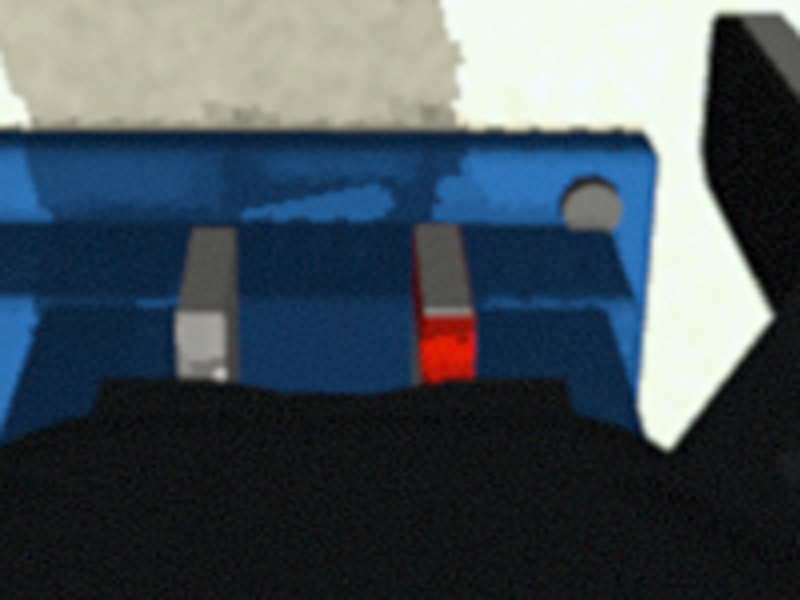

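Now plain top edge is at row ~311 and bottom at ~228; red top edge ~314 and bottom ~224. The ends are even to within about 1 mm; I check sub-pixel before going on.

Run:
```python
from h import *
im=cv2.imread("pics/w4.png").astype(float);d=dict(np.load("w4.npz"))
g=lambda c,r:((c+.5)/4-.5+235,(r+.5)/4-.5+250)
for n,b,t in(("plain",(200,230),(182,218)),("red",(425,452),(428,470))):
  for z,(a,e),(r0,r1) in((.04,b,(205,250)),(.065,t,(290,335))):
    pr=im[r0:r1,a:e].mean((1,))
    k=np.abs(np.gradient(cv2.GaussianBlur(pr,(1,5),0),axis=0)).sum(1)
    k[k<k.max()*.4]=0;r=r0+(k*np.arange(len(k))).sum()/k.sum()
    print(n,z,round(r,1),np.round(V(P,ray(d,*g((a+e)/2,r),z))*1e3,2), np.round(pr[::5].mean(1)))
```

```text
plain 0.04 227.2 [-58.72 -21.18  40.  ] [59. 55. 54. 47. 46. 75. 81. 80. 80.]
plain 0.065 312.1 [-59.34 -21.37  65.  ] [ 80.  82.  81.  77.  95. 142. 157. 156. 156.]
red 0.04 222.0 [-59.86  20.16  40.  ] [80. 82. 82. 72. 74. 80. 80. 80. 81.]
red 0.065 313.0 [-59.21  19.89  65.  ] [ 81.  80.  78.  87. 126. 106.  69.  59.  59.]
```

The ends are even to about 0.5 mm. Now I seat the block, alternating pads with the force guarded.

```bash
cat >> h.py <<'E'
def press(x,zend,f,sp=.006,ztop=.135):
    X=lambda z:W(P,[x-.0015,-.0008,z])[0]
    arm.move_straight(X(ztop),max_speed=.15)
    arm.move_straight(X(.109),max_speed=.06,f_stop=5)
    h=arm.move_straight(X(zend),max_speed=sp,f_stop=f)
    s=arm.state();F=fmean(4)
    arm.move_straight(X(ztop),max_speed=.12)
    print(x,h,"z",round(s["tool_pos"][2]*1e3,2),"F",np.round(s["force"],1),np.round(F,1),"t",round(s["time_s"],1))
E
python3 - <<'E'
from h import *
arm.command_gripper(0)
arm.move_straight(W(P,[-.11,0,.135])[0])
press(-.036,.0985,17)
press(.036,.0985,17)
E
```

```text
-0.036 False z 98.95 F [-1.4 -0.2  5.3] [-1.4 -0.   5.1] t 15.4
0.036 False z 99.46 F [-1.7 -0.8  5.8] [-1.7 -0.1  5.9] t 19.1
```

Run:
```python
from h import *
press(-.036,.090,16)
press(.036,.090,16)
```

```text
-0.036 True z 94.79 F [-0.6  0.   6.1] [-0.8 -0.2  5.7] t 23.1
0.036 True z 94.68 F [-0.6 -0.2  5.4] [-0.7  0.   6. ] t 27.4
```

Run:
```python
from h import *
for i in range(2):
    for x in(-.036,.036): press(x,.088,19.5,.008,.125)
```

```text
-0.036 True z 94.55 F [-1.5 -0.9  5.8] [-1.1 -0.4  6.4] t 30.8
0.036 True z 94.44 F [-1.4  0.9  6.5] [-1.7  0.   7. ] t 34.2
-0.036 True z 94.57 F [-0.5 -0.2  6. ] [-0.6 -0.3  6. ] t 37.5
0.036 True z 94.44 F [-2.  -0.1  6.8] [-1.7 -0.1  7. ] t 41.0
```

Seating is repeatable: 94.55 mm and 94.44 mm at 20 N. Now the lean on the red end.

Run:
```python
from h import *
u=np.array([np.cos(P[2]),np.sin(P[2])])
arm.move_straight(W(P,[-.105,.0195,.125])[0],max_speed=.2)
arm.move_straight(W(P,[-.105,.0195,.051])[0],max_speed=.15)
arm.move_straight(W(P,[-.077,.0195,.051])[0],max_speed=.05)
b=fmean(10)[:2]@u;print("base",b)
h=arm.move_straight(W(P,[-.066,.0195,.051])[0],max_speed=.008,f_stop=3)
x=V(P,arm.state()["tool_pos"])[0];F=b-fmean(6)[:2]@u;print(h,x,F)
x0=x
while F<3.9 and x<x0+.003:
    x+=.0003;arm.move_straight(W(P,[x,.0195,.051])[0],max_speed=.01)
    F=b-fmean(6)[:2]@u;print(round(x*1e3,2),np.round(V(P,arm.state()["tool_pos"])[0]*1e3,2),round(F,2))
print("hold",b-fmean(25)[:2]@u,V(P,arm.state()["tool_pos"])*1e3,arm.state()["time_s"])
```

```text
base 0.051424238115146716
True -0.07107968051757076 0.23707598316210451
-70.78 -70.75 -0.01
-70.48 -70.74 1.01
-70.18 -70.68 2.21
-69.88 -70.67 4.64
hold 5.198441630415654 [-70.67438054  19.48903566  50.91106185] 46.6417
```

It holds about 5 N with the tip stationary at -70.7 mm, so the parallel is tight. I back off and take one last look.

Run:
```python
from h import *
arm.move_straight(W(P,[-.125,.0195,.051])[0],max_speed=.1)
look("w5");s=snap("side","s5",(235,185,80,75),1)
a=cv2.imread("pics/w5.png");b=cv2.resize(cv2.imread("pics/s5.png"),(320,300),interpolation=cv2.INTER_CUBIC)
cv2.imwrite("pics/f5.png",np.vstack([a[90:390,:480],np.hstack([b,np.zeros((300,160,3),np.uint8)])]))
print(arm.state()["time_s"])
```

```text
49.0167
```

View pics/f5.png

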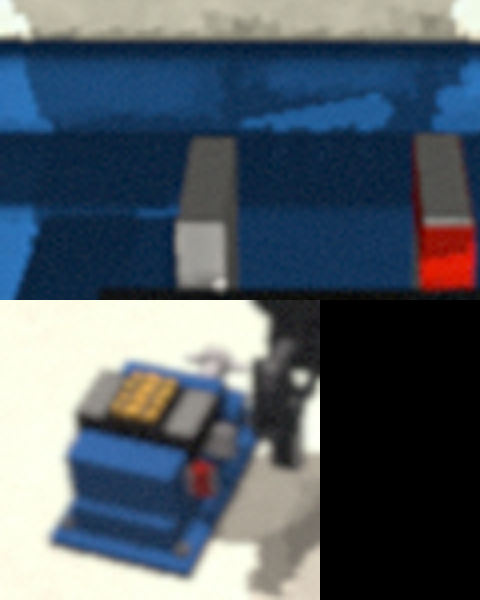

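The ends are even (top edges at rows ~221 and ~222), the block sits level, and the hand is clear.

Run:
```python
from h import *
print(arm.finish_job(),arm.state()["time_s"])
```

```text
the job is handed in; nothing more can be done
the job is handed in; nothing more can be done
```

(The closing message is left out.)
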